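# Lay a cast terminal box on its back and seat it in the corner fence

## Task

The open cast-metal terminal box is standing on its end on the plywood board: push it high up on its open side so that it topples onto its closed back, mouth up. Then slide it along the board, without picking it up, into the corner of the steel fence, flush along the long bar and up against the pad of the end stop, which may be set anywhere in its range, and hold it pressed there with a push of about 15 N for half a second before letting go. Never press on the box, or press it against the fence, with more than 25 N, and leave everything else on the bench where it is.

Things in the scene. Friction and masses are not known exactly. Their poses are not given: they have to be found in the camera images.
- termbox: Open box of bare cast aluminium, 0.35 to 0.7 kg, outer sizes 80 mm (its x), 55 mm (y), 130 mm (z), walls 5 mm. It starts standing on an 80 x 55 mm end, z up, on the 6 mm board. The 80 x 130 mm face on its -y side is the open mouth, that on its +y side the closed back. Inside, on the back, is a black terminal strip. Origin: centre of the end it first stands on.
- box_mid (a point): The centre of the box's outer block, 65 mm along the box's z from its origin. Tilted about 20 degrees over its lower back edge the box falls by itself; near the top 1 to 2 N tip it. It slides on the board with about 2 to 8 N. On its back it is 55 mm high, its y axis points down, its z axis lies level and points the way it fell, its x axis is unchanged.
- fence: Fence of two rigid plain steel bars, 20 mm wide, 25 mm high, fixed to the board (board top 6 mm above the work surface). Origin: the inner corner, at board level. The long bar's inner face is the plane x = 0, from y = +20 to -320 mm, the bar on the +x side. The box belongs on the -x, -y side: seated, box_mid is at x = -40 and y = -73 to -87 mm here, as the stop pad is set, the box's long side along the bar.
- stop: The short bar across the end of the fence (same origin and axes as the fence): inner face y = 0, from x = 0 to -120 mm, 25 mm high, on the +y side. It carries a steel stop pad, 60 mm wide, x = -10 to -70 mm, 22 mm high, on a threaded stem, which the box meets. The pad is clamped rigid, its face anywhere from y = -8 to -22 mm: this setting is not in the pose and must be felt or seen.
- tape: Bystander: yellow roll of tape lying flat, 90 mm across, 22 mm high; origin at the centre of its underside.
- tin: Bystander: bare metal can, 60 mm diameter, 70 mm tall; origin at the centre of its underside.
- pot: Bystander: clear jar with a screw cap, 56 mm diameter, 70 mm tall; origin at the centre of its underside.
- driver: Bystander: screwdriver lying on the board.
- cover: Bystander: flat aluminium cover plate, 130 x 80 x 8 mm, lying flat; origin at the centre of its underside.
- spanner: Bystander: steel spanner lying on the board behind the fence.
- gland: Bystander: small brass ring, 32 mm across, 18 mm high.
Not all that is in view belongs to the job. Leave any orange or purple look-alike of the termbox alone.

How it is judged:
On the way, in this order (a step that is already met when the one before it is completed fails the run):
1. the box has been toppled and lies on its closed back, mouth up (angle between termbox's own y axis and vertical above 3.05 rad and height (world z) of box_mid below 0.038 m), for 0.2 s.
2. the box, flush and square in the corner, is pressed against the end stop's pad with at least 4 N for 0.3 s (angle between termbox's own y axis and vertical above 3.05 rad and x of box_mid in the frame of fence between -0.043 and -0.037 m and y of box_mid in the frame of fence between -0.09 and -0.07 m and angle between the x axis of termbox and the x axis of fence, either way round below 0.03 rad and contact force between termbox and stop above 4 N), for 0.3 s.
At the end, for the whole second after the job is handed in: The box lies at rest on its closed back, mouth up, within 3 mm of the long bar, square to it within 0.03 rad, and no more than 3 mm outside the range of places where the stop pad can hold it (all of step 1 and x of box_mid in the frame of fence between -0.043 and -0.037 m and y of box_mid in the frame of fence between -0.09 and -0.07 m and angle between the x axis of termbox and the x axis of fence, either way round below 0.03 rad and linear speed of termbox below 0.01 m/s); the robot touches nothing.
It fails at once if the robot presses on the box with more than 25 N (contact force between any of the arm, the fingers and termbox above 25 N).
It fails at once if the box is pressed against the fence or its end stop with more than 25 N (contact force between termbox and fence above 25 N or contact force between termbox and stop above 25 N).
It fails at once if the box is picked up (its middle more than 95 mm above the work surface, or more than 20 mm clear while lying) (height (world z) of box_mid above 0.095 m or (angle between termbox's own y axis and vertical above 2.94 rad and height (world z) of box_mid above 0.054 m)).
It fails at once if a bystander is moved by more than 15 mm (distance of any of tape, tin, pot, driver, cover, spanner, gland from where it was at the start of the episode above 0.015 m).
It also fails if it takes over 72 s, if anything falls off the work surface, if the arm or the gripper's body presses on something with over 40 N, if the wrist force passes 120 N, or if a joint passes its speed limit or range.

## Robot

A 7-joint arm with a two-finger parallel gripper is mounted at the origin on the work surface. World frame = base frame: x ahead of the robot, y to its left, z up, the work surface at z = 0. Lengths are in m, angles in rad, forces in N, time in s.
With the tool pointing down it reaches from about 0.4 to 0.85 m from the base axis. Payload 10.4 kg.
Tool frame: the origin (TCP) lies at the very end of the fingers, on their centre line; the grasp point (between the pads) lies arm.grip_point_offset behind it (arm.grip_point_offset is the distance from the TCP to the grasp point, in m); z points along the fingers, y is the line along which they close (so a half turn about z gives the same grasp; the last joint's range is limited). The gripper opens to 87 mm and grips with 3 to 60 N. Pads are 19 mm wide; open, the fingers measure 117 mm over their backs; the gripper's body (75 mm by 190 mm) begins 51 mm behind the grasp point.
Start: joints at [1.174, 0.332, -0.065, 1.46, 0.022, 1.35, -0.088], TCP at [0.228, -0.582, 0.223] pointing down, gripper open.
Joint ranges: [-2.6, 2.6], [-0.5, 2.12], [-1.47, 1.34], [0.16, 2.42], [-1.27, 4.41], [0.06, 2.06], [-2.6, 2.6]. Speed limits (rad/s): [2.22, 2.22, 2.79, 2.79, 3.14, 3.14, 3.14].

## Interface

Orientations are given as a unit quaternion [x, y, z, w].
In Python, from cell import arm gives the robot as it stands.
- The arm moves only by the tool servo_tool, never from a script. Its argument "targets" is a list of rows, each a list of 7 numbers: the opening, from -1 (shut) to 1 (fully open), so that 0 is half open, then the shift along the tool's x, y, z in units of 25 mm (1.0 is 25 mm), then the turn, a rotation vector about the tool's x, y, z in degrees. A call has 1 to 8 rows; each row shifts and turns the commanded pose from where the row before left it, along the tool's axes as they then stand; what a row does not reach is not made up. A row lasts 1/12 s, in which the tool goes at most 41.7 mm and 7.16 degrees, less where a joint would pass 70% of its speed; a pose out of reach is approached as far as the arm can. A call is refused whole if a number of a shift passes 1 or a number of a turn 7.16, either way. A call with a gripper value outside its range is refused whole. The fingers move at their own pace and stop on an object; "squeeze" is the grip in N (left out, the last holds). Time passes only in rows, so rows that do not move let the fingers close. It gives the time, the measured TCP pose, the force, the opening and the grip force at its end, in the units of the state.
- arm.get_obs(): the state, without advancing time (a new reading comes with each control period).
- arm.grab_frame(name): name is "scene" or "top"; returns the picture (480x640x3 uint8, blue, green, red); there is no depth.
- arm.camera_info(name): a dict with "vertical_fov" (degrees; the focal length in pixels is half the picture's height over the tangent of half this angle, whatever the lens; pixels are square), "cx", "cy" (the principal point, pixels), "pose" (4x4, takes a point from camera to world coordinates). Camera axes: x right, y up, looking along -z (the intrinsics and any distortion apply to the point x, -y, -z); pixel columns grow to the right and rows downward; lengths in m; the calibration is good to about 2 mm. A picture is of the moment at which its call begins. camera_info takes no time and is no camera call.
- arm.sign_off(): hands the job in; it is judged then, once.
The state is a dict: "time": time; "qpos": joint angles; "qvel": joint speeds; "joint_torque": joint torques, N m; "position": TCP position; "eef_rot": TCP orientation; "contact_force": force on the tool from outside, world axes, zero at the start; "wrist_torque": the same for the moment, N m; "opening": finger opening in m; "finger_force": force on a finger pad.
Only numpy, scipy, OpenCV 4.12 (cv2) and the standard library are available. Lean on these libraries where they do the work, as an engineer would, in place of code of your own. Each camera call takes 0.05 s, during which the arm holds its last target. There are 200 camera calls.

## Working session

There is one attempt and no reset: what is moved stays moved. The work goes in short steps, Python scripts to look and compute and a tool call to move; the robot and the scene stay as the last step left them, time stands still between calls to the robot, and variables do not carry over. Pictures are saved under pics/ and viewed, at most 10 in all, crops included, and the job is handed in when it is done.

Besides the shell and the picture viewer there is one more tool, called after ">>>" as name(argument=value, ...) on one line, values as JSON. servo_tool: Moves the arm, as the interface text tells. Its arguments: {"type":"object","properties":{"targets":{"type":"array"},"squeeze":{"type":"number"}},"required":["targets"]}

```bash
ls; mkdir -p pics; python3 - <<'E'
from cell import arm
import cv2,numpy as np
for n in("scene","top"):
    cv2.imwrite(f"pics/{n}0.png",arm.grab_frame(n)); c=arm.camera_info(n); print(n,{k:(np.round(v,4).tolist() if k!='x' else v) for k,v in c.items() if not isinstance(v,str)})
o=arm.get_obs(); print({k:np.round(v,3).tolist() for k,v in o.items()}, arm.grip_point_offset)
E
```

```text
pics
scene {'vertical_fov': 46.2724, 'cx': 320.7077, 'cy': 246.2508, 'pose': [[-0.0424, -0.634, 0.7721, 1.4572], [0.9991, -0.032, 0.0286, 0.0199], [0.0065, 0.7726, 0.6348, 0.877], [0.0, 0.0, 0.0, 1.0]]}
top {'vertical_fov': 45.7469, 'cx': 311.4161, 'cy': 235.8532, 'pose': [[0.0038, 0.9835, -0.1806, 0.1971], [-0.9999, 0.001, -0.0155, -0.0233], [-0.0151, 0.1807, 0.9834, 1.6833], [0.0, 0.0, 0.0, 1.0]]}
{'time': 0.1, 'qpos': [1.174, 0.333, -0.065, 1.461, 0.022, 1.35, -0.089], 'qvel': [0.002, -0.002, -0.001, -0.001, 0.0, -0.002, -0.002], 'joint_torque': [0.002, -62.455, 0.025, -39.071, -0.061, 0.037, -0.0], 'position': [0.228, -0.582, 0.222], 'eef_rot': [0.983, 0.186, -0.0, -0.001], 'contact_force': [0.85, 0.142, 0.639], 'wrist_torque': [-0.045, -0.02, -0.039], 'finger_force': 0.0, 'opening': 0.087} 0.0187
```

View pics/scene0.png

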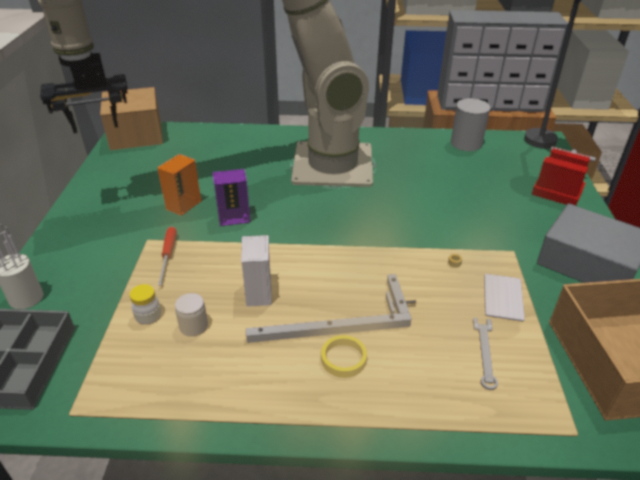

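View pics/top0.png

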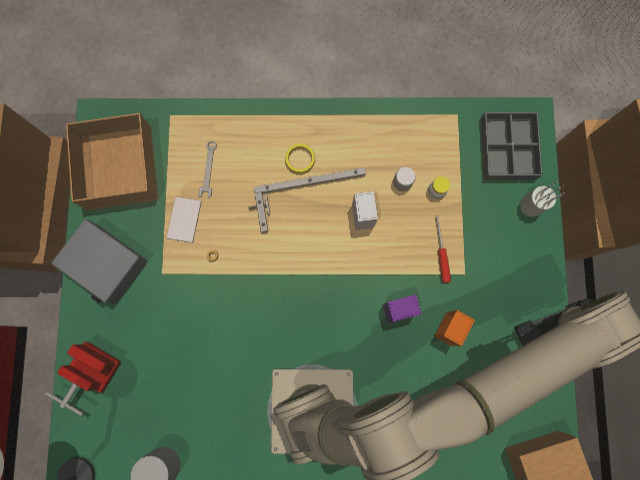

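The candidates are bare grey box at scene (257,270) / top (366,208), orange at scene (180,185), and purple at scene (232,197). The grey one fits because it's bare aluminium and standing on the board. I'll check this in an enlarged crop.

```bash
python3 - <<'E'
from cell import arm
import cv2,numpy as np
print(arm.camera_info("scene").keys())
s=cv2.imread("pics/scene0.png")[225:355,230:420]; t=cv2.imread("pics/top0.png")[160:240,240:380]
s=cv2.resize(s,None,fx=4,fy=4,interpolation=2)[:,:]; t=cv2.resize(t,None,fx=5,fy=5,interpolation=2)
cv2.imwrite("pics/cs.png",s);cv2.imwrite("pics/ct.png",t)
E
```

```text
dict_keys(['vertical_fov', 'cx', 'cy', 'pose'])
```

View pics/cs.png

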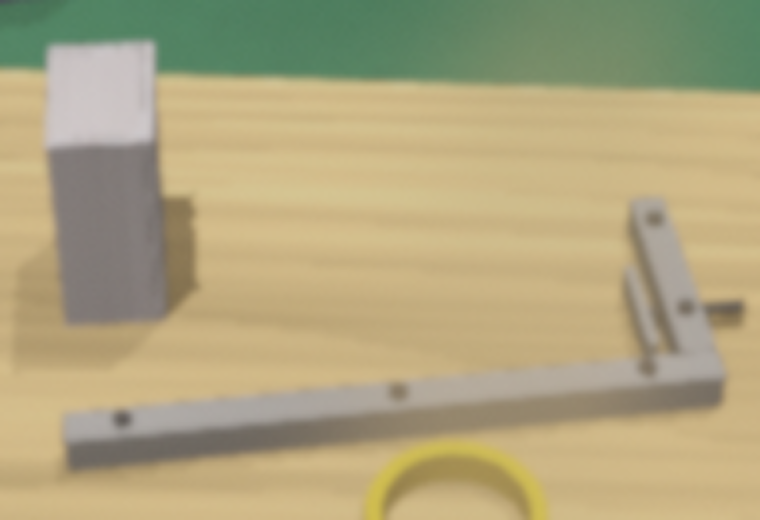

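View pics/ct.png

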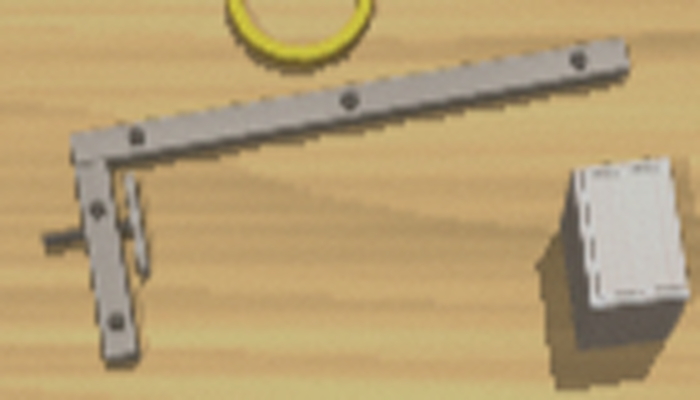

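The crop shows the bare grey box. In the top view its seams run along the +y, +x and -x edges of the top face (ct left, top and bottom) but not along the -y edge. So the closed back faces +y, toward the stop, and the mouth faces -y. The fence's inner corner is near ct (105,160) and the pad near ct (130-147,175-278).

```bash
cat > h.py <<'E'
from cell import arm
import numpy as np
def ray(n,uv,z):
    c=arm.camera_info(n);P=np.array(c['pose']);f=240/np.tan(np.radians(c['vertical_fov'])/2)
    uv=np.atleast_2d(uv).astype(float)
    d=np.c_[(uv[:,0]-c['cx'])/f,-(uv[:,1]-c['cy'])/f,-np.ones(len(uv))]@P[:3,:3].T
    return P[:3,3]+d*((z-P[2,3])/d[:,2])[:,None]
def ct(p): return (np.array(p,float)+.5)/5-.5+[240,160]
def cs(p): return (np.array(p,float)+.5)/4-.5+[230,225]
E
python3 - <<'E'
from h import *
import cv2
np.set_printoptions(precision=4,suppress=True)
def show(n,p): print(n);print(p[:,:2]); print('  sides',np.linalg.norm(np.roll(p,-1,0)-p,axis=1), 'mean',p.mean(0)[:2])
show('box top',ray('top',ct([(575,170),(668,158),(690,293),(593,305)]),.136))
show('box scene',ray('scene',cs([(47,47),(155,40),(156,143),(48,148)]),.136))
show('box scene foot',ray('scene',cs([(65,324),(165,319)]),.006))
show('longbar top inner/outer',ray('top',ct([(105,160),(628,70),(625,38),(72,133)]),.031))
show('short top inner/outer',ray('top',ct([(108,165),(137,350),(105,357),(77,165)]),.031))
show('pad top',ray('top',ct([(126,175),(140,278),(148,272),(134,175)]),.028))
show('longbar scene',ray('scene',cs([(65,415),(720,352),(722,378),(67,445)]),.031))
show('short scene inner',ray('scene',cs([(632,202),(672,355)]),.031))
show('pad scene',ray('scene',cs([(627,268),(652,345)]),.028))
g=cv2.imread('pics/top0.png')
def c(n,m,z):
    k=cv2.connectedComponentsWithStats(m)[2:]; 
    for s,q in zip(*k):
        if 15<s[4]<5000: print(n,s.tolist(),ray('top',q,z)[0,:2])
h=cv2.cvtColor(g,cv2.COLOR_BGR2HSV)
c('yellow',cv2.inRange(h,(25,180,120),(33,255,255)),.02)
print('tin',ray('top',(405,177),.07),'pot',ray('top',(441,186),.07),'driver',ray('top',[(437,217),(446,281)],.015))
E
```

```text
box top
[[ 0.6018 -0.1193]
 [ 0.6087 -0.1714]
 [ 0.5314 -0.1824]
 [ 0.5245 -0.1285]]
  sides [0.0526 0.0781 0.0543 0.0778] mean [ 0.5666 -0.1504]
box scene
[[ 0.5314 -0.183 ]
 [ 0.5225 -0.1265]
 [ 0.606  -0.1165]
 [ 0.6125 -0.1701]]
  sides [0.0571 0.084  0.0541 0.0821] mean [ 0.5681 -0.149 ]
box scene foot
[[ 0.6079 -0.1724]
 [ 0.6015 -0.1189]]
  sides [0.0539 0.0539] mean [ 0.6047 -0.1457]
longbar top inner/outer
[[ 0.6355  0.1558]
 [ 0.6913 -0.1583]
 [ 0.7113 -0.1568]
 [ 0.6522  0.176 ]]
  sides [0.3191 0.0201 0.338  0.0262] mean [0.6726 0.0042]
short top inner/outer
[[0.6324 0.154 ]
 [0.5193 0.1345]
 [0.5151 0.1534]
 [0.6324 0.1726]]
  sides [0.1147 0.0194 0.1188 0.0186] mean [0.5748 0.1536]
pad top
[[0.627  0.1433]
 [0.5637 0.1338]
 [0.5673 0.1291]
 [0.627  0.1385]]
  sides [0.064  0.006  0.0604 0.0048] mean [0.5962 0.1362]
longbar scene
[[ 0.6958 -0.1576]
 [ 0.6359  0.1754]
 [ 0.6543  0.1749]
 [ 0.7155 -0.1538]]
  sides [0.3384 0.0184 0.3344 0.0201] mean [0.6754 0.0097]
short scene inner
[[0.5222 0.1354]
 [0.6392 0.1503]]
  sides [0.1179 0.1179] mean [0.5807 0.1429]
pad scene
[[0.5723 0.1305]
 [0.6296 0.1408]]
  sides [0.0582 0.0582] mean [0.601  0.1356]
tin [[ 0.6692 -0.2715  0.07  ]] pot [[ 0.6419 -0.3757  0.07  ]] driver [[ 0.5613 -0.3722  0.015 ]
 [ 0.3695 -0.3916  0.015 ]]
```

>>> servo_tool(targets=[[0.38,0,0,0,0,0,-7],[0.38,0,0,0,0,0,-7],[0.38,0,0,0,0,0,-7],[0.38,0,0,0,0,0,-7],[0.38,0,0,0,0,0,-7],[0.38,0,0,0,0,0,-7],[0.38,0,0,0,0,0,-7],[0.38,0,0,0,0,0,-7]])

```text
time: 0.77
position: [0.2282, -0.5816, 0.2221]
eef_rot: [0.778, 0.628, 0.0, -0.0]
contact_force: [-0.9, -0.3, 0.1]
opening: 0.0604
finger_force: 0.0
```

>>> servo_tool(targets=[[0.38,0,0,0,0,0,-7],[0.38,0,0,0,0,0,-7],[0.38,0,0,0,0,0,-6.6],[0.38,0,0,0,0,0,0],[0.38,0,0,0,0,0,0]])

```text
time: 1.18
position: [0.2281, -0.5817, 0.2222]
eef_rot: [0.657, 0.754, 0.0, -0.0]
contact_force: [-0.1, 0.2, -0.2]
opening: 0.0603
finger_force: 0.0
```

>>> servo_tool(targets=[[0.38,0.785,0.9875,0,0,0,0],[0.38,0.785,0.9875,0,0,0,0],[0.38,0.785,0.9875,0,0,0,0],[0.38,0.785,0.9875,0,0,0,0],[0.38,0.785,0.9875,0,0,0,0],[0.38,0.785,0.9875,0,0,0,0],[0.38,0.785,0.9875,0,0,0,0],[0.38,0.785,0.9875,0,0,0,0]])

```text
time: 1.85
position: [0.4027, -0.3975, 0.2226]
eef_rot: [0.658, 0.753, -0.0, 0.0]
contact_force: [-1.3, -0.0, 0.1]
opening: 0.0601
finger_force: 0.0
```

>>> servo_tool(targets=[[0.38,0.785,0.9875,0,0,0,0],[0.38,0.785,0.9875,0,0,0,0],[0.38,0.785,0.9875,0,0,0,0],[0.38,0.785,0.9875,0,0,0,0],[0.38,0.785,0.9875,0,0,0,0],[0.38,0.785,0.9875,0,0,0,0],[0.38,0.785,0.9875,0,0,0,0],[0.38,0.785,0.9875,0,0,0,0]])

```text
time: 2.52
position: [0.5764, -0.2146, 0.2225]
eef_rot: [0.658, 0.753, -0.0, 0.0]
contact_force: [0.5, 0.7, -0.2]
opening: 0.0605
finger_force: 0.0
```

>>> servo_tool(targets=[[0.38,0,0,0,0,0,0],[0.38,0,0,0,0,0,0],[0.38,0,0,0,0,0,0]])

```text
time: 2.77
position: [0.5753, -0.2163, 0.2223]
eef_rot: [0.657, 0.754, -0.0, -0.0]
contact_force: [-0.8, -0.7, -0.4]
opening: 0.0603
finger_force: 0.0
```

>>> servo_tool(targets=[[0.38,0,0,0.83,0,0,0],[0.38,0,0,0.83,0,0,0],[0.38,0,0,0.83,0,0,0],[0.38,0,0,0.83,0,0,0],[0.38,0,0,0.83,0,0,0],[0.38,0,0,0,0,0,0],[0.38,0,0,0,0,0,0]])

```text
time: 3.35
position: [0.5744, -0.2171, 0.1184]
eef_rot: [0.657, 0.754, -0.001, -0.001]
contact_force: [0.0, 0.7, 0.7]
opening: 0.0602
finger_force: 0.0
```

>>> servo_tool(targets=[[0.38,0.2,0,0,0,0,0],[0.38,0.2,0,0,0,0,0],[0.38,0.2,0,0,0,0,0],[0.38,0.2,0,0,0,0,0],[0.38,0.2,0,0,0,0,0],[0.38,0.2,0,0,0,0,0],[0.38,0.2,0,0,0,0,0],[0.38,0.2,0,0,0,0,0]])

```text
time: 4.02
position: [0.5701, -0.176, 0.119]
eef_rot: [0.656, 0.755, -0.0, 0.0]
contact_force: [0.1, -0.9, 0.8]
opening: 0.0603
finger_force: 0.6
```

```bash
python3 - <<'E'
from cell import arm
import cv2,numpy as np
a=arm.grab_frame("scene")[170:370,200:440]
cv2.imwrite("pics/a.png",cv2.resize(a,None,fx=3,fy=3,interpolation=2))
E
```

```text
(no output)
```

View pics/a.png

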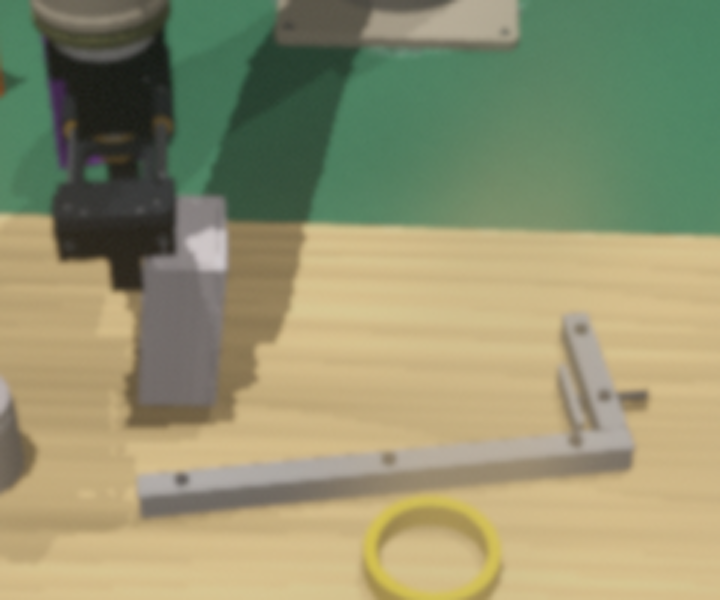

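The fingers are against the high rim at crop (140,270), and the box has started to lean toward the stop. I'll keep pushing slowly.

>>> servo_tool(targets=[[0.38,0.2,0,0,0,0,0],[0.38,0.2,0,0,0,0,0],[0.38,0.2,0,0,0,0,0],[0.38,0.2,0,0,0,0,0],[0.38,0.2,0,0,0,0,0],[0.38,0.2,0,0,0,0,0],[0.38,0.2,0,0,0,0,0],[0.38,0.2,0,0,0,0,0]])

```text
time: 4.73
position: [0.5644, -0.136, 0.1188]
eef_rot: [0.656, 0.755, -0.0, 0.0]
contact_force: [-0.7, 0.2, 0.5]
opening: 0.0599
finger_force: 0.0
```

>>> servo_tool(targets=[[0.38,0.1,0,0,0,0,0],[0.38,0,0,0,0,0,0],[0.38,0,0,0,0,0,0],[0.38,0,0,0,0,0,0]])

```text
time: 5.07
position: [0.5641, -0.1345, 0.1188]
eef_rot: [0.656, 0.755, -0.0, 0.0]
contact_force: [0.1, 0.1, -0.2]
opening: 0.0605
finger_force: 0.0
```

```bash
python3 - <<'E'
from cell import arm
import cv2,numpy as np
a=arm.grab_frame("scene")[170:370,200:440]; b=arm.grab_frame("top")[150:250,230:390]
a=cv2.resize(a,None,fx=2,fy=2,interpolation=2); b=cv2.resize(b,None,fx=3,fy=3,interpolation=2)
c=np.zeros((700,480,3),np.uint8); c[:400]=a; c[400:]=b; cv2.imwrite("pics/b.png",c[:, :]); 
d=np.zeros((400,800,3),np.uint8); d[:,:400]=cv2.resize(a,(400,333))[0:1]*0; d[:333,:400]=cv2.resize(a,(400,333)); d[:250,400:]=cv2.resize(b,(400,250)); cv2.imwrite("pics/b.png",d)
E
```

```text
(no output)
```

View pics/b.png

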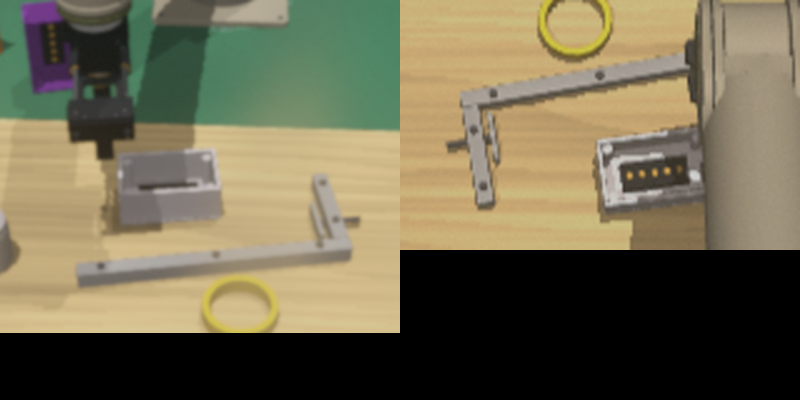

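The box lies on its back, mouth up. Its stop-side end is at crop (598-607,142-213), with the terminal strip visible inside. Next I'll locate it.

```bash
python3 - <<'E'
from h import *
np.set_printoptions(precision=4,suppress=True)
print(ray('top',np.array([(598,142),(607,213)])/2.5+[230,150]-0.3,.061))
print(ray('scene',np.array([(117,153),(216,150),(221,181),(119,193)])/(5/3)+[200,170]-0.3,.061))
E
```

```text
[[ 0.5826 -0.4564  0.061 ]
 [ 0.4984 -0.4629  0.061 ]]
[[ 0.5235 -0.127   0.061 ]
 [ 0.5108  0.0041  0.061 ]
 [ 0.5714  0.0124  0.061 ]
 [ 0.6001 -0.1158  0.061 ]]
```

>>> servo_tool(targets=[[-0.1,-0.4,0,0,0,0,-1.1],[-0.1,-0.4,0,0,0,0,-1.1],[-0.1,-0.4,0,0,0,0,0],[-0.1,0,0,0.82,0,0,0],[-0.1,0,0,0.82,0,0,0],[-0.1,0,0,0.82,0,0,0],[-0.1,0,0,0.82,0,0,0],[-0.1,0,0,0,0,0,0]])

```text
time: 5.83
position: [0.5663, -0.1638, 0.0329]
eef_rot: [0.642, 0.767, -0.001, -0.003]
contact_force: [-1.0, 0.5, -0.0]
opening: 0.0393
finger_force: 0.0
```

>>> servo_tool(targets=[[-0.1,0.2,0,0,0,0,0],[-0.1,0.2,0,0,0,0,0],[-0.1,0.2,0,0,0,0,0],[-0.1,0.2,0,0,0,0,0],[-0.1,0.2,0,0,0,0,0],[-0.1,0,0,0,0,0,0]])

```text
time: 6.33
position: [0.5647, -0.1376, 0.0375]
eef_rot: [0.641, 0.768, 0.0, 0.0]
contact_force: [0.5, -0.2, 0.2]
opening: 0.039
finger_force: 0.0
```

>>> servo_tool(targets=[[-0.1,0.2,0,0,0,0,0],[-0.1,0.2,0,0,0,0,0],[-0.1,0.2,0,0,0,0,0],[-0.1,0.2,0,0,0,0,0],[-0.1,0.2,0,0,0,0,0],[-0.1,0.2,0,0,0,0,0],[-0.1,0.2,0,0,0,0,0],[-0.1,0.2,0,0,0,0,0]])

```text
time: 7.0
position: [0.5574, -0.0997, 0.0371]
eef_rot: [0.641, 0.767, -0.0, 0.0]
contact_force: [0.6, -5.0, 3.4]
opening: 0.039
finger_force: 2.5
```

>>> servo_tool(targets=[[-0.1,0.2,0,0,0,0,0],[-0.1,0.2,0,0,0,0,0],[-0.1,0.2,0,0,0,0,0],[-0.1,0.2,0,0,0,0,0],[-0.1,0.2,0,0,0,0,0],[-0.1,0.2,0,0,0,0,0],[-0.1,0.2,0,0,0,0,0],[-0.1,0.2,0,0,0,0,0]])

```text
time: 7.67
position: [0.5502, -0.0602, 0.037]
eef_rot: [0.641, 0.767, -0.0, 0.0]
contact_force: [0.2, -5.0, 3.2]
opening: 0.0391
finger_force: 2.5
```

>>> servo_tool(targets=[[-0.1,0.2,0,0,0,0,0],[-0.1,0.2,0,0,0,0,0],[-0.1,0,0,0,0,0,0],[-0.1,0,0,0,0,0,0]])

```text
time: 8.0
position: [0.5479, -0.0493, 0.0365]
eef_rot: [0.641, 0.768, 0.0, -0.001]
contact_force: [0.2, -0.4, 0.2]
opening: 0.0387
finger_force: 0.0
```

>>> servo_tool(targets=[[-1,-0.6,0,0,0,0,0],[-1,0,-0.75,0,0,0,0],[-1,0,-0.75,0,0,0,0],[-1,0,-0.75,0,0,0,0],[-1,0,-0.75,0,0,0,0],[-1,0.9,0,0,0,0,0],[-1,0.9,0,0,0,0,0],[-1,0.9,0,0,0,0,0]])

```text
time: 8.67
position: [0.4643, -0.0113, 0.0365]
eef_rot: [0.642, 0.767, -0.0, -0.001]
contact_force: [0.5, -0.5, -0.3]
opening: 0.0015
finger_force: 0.0
```

>>> servo_tool(targets=[[-1,0.9,0,0,0,0,0],[-1,0,0,0,0,0,0],[-1,0,0,0,0,0,0],[-1,0,0,0,0,0,0]])

```text
time: 9.0
position: [0.4611, 0.0096, 0.0365]
eef_rot: [0.641, 0.767, -0.0, -0.0]
contact_force: [-0.1, -0.3, -0.4]
opening: 0.0003
finger_force: 0.0
```

```bash
python3 - <<'E'
from cell import arm
import cv2,numpy as np
a=arm.grab_frame("scene")[205:355,230:430]
cv2.imwrite("pics/d.png",cv2.resize(a,None,fx=4,fy=4,interpolation=2))
E
```

```text
(no output)
```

View pics/d.png

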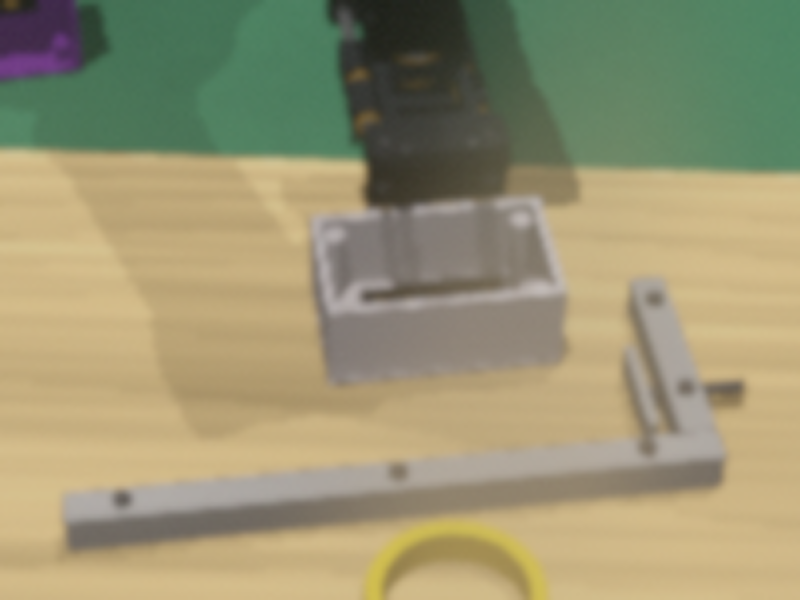

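The box rim corners are at crop (313,218), (540,200), (566,290) and (328,308), roughly parallel to the long bar. The gripper is behind its robot-side wall.

```bash
python3 - <<'E'
from h import *
np.set_printoptions(precision=4,suppress=True)
p=ray('scene',np.array([(313,218),(540,200),(566,290),(328,308)])/4+[230,205]-.4,.061)[:,:2]
t=np.radians(10.2);R=np.array([[np.cos(t),-np.sin(t)],[np.sin(t),np.cos(t)]])
F=lambda q:(np.array(q)-[.637,.154])@R
print(F(p),F(p).mean(0));print(F(arm.get_obs()['position'][:2]))
E
```

```text
[[-0.1589 -0.1722]
 [-0.158  -0.0438]
 [-0.0827 -0.0445]
 [-0.0851 -0.1729]] [-0.1212 -0.1084]
[-0.1987 -0.1114]
```

>>> servo_tool(targets=[[-1,0,0.2,0,0,0,0],[-1,0,0.2,0,0,0,0],[-1,0,0.2,0,0,0,0],[-1,0,0.2,0,0,0,0],[-1,0,0.2,0,0,0,0],[-1,0,0.2,0,0,0,0],[-1,0,0.2,0,0,0,0],[-1,0,0.2,0,0,0,0]])

```text
time: 9.72
position: [0.5003, 0.0169, 0.0366]
eef_rot: [0.641, 0.767, -0.001, -0.001]
contact_force: [-5.9, -0.9, 4.5]
opening: 0.0002
finger_force: 3.2
```

>>> servo_tool(targets=[[-1,0,0.2,0,0,0,0],[-1,0,0.2,0,0,0,0],[-1,0,0.2,0,0,0,0],[-1,0,0.2,0,0,0,0],[-1,0,0.2,0,0,0,0],[-1,0,0.2,0,0,0,0],[-1,0,0.2,0,0,0,0]])

```text
time: 10.3
position: [0.5347, 0.0231, 0.0366]
eef_rot: [0.641, 0.767, -0.001, -0.001]
contact_force: [-5.5, -1.2, 5.0]
opening: 0.0003
finger_force: 3.3
```

>>> servo_tool(targets=[[-1,0,0.16,0,0,0,0],[-1,0,0.16,0,0,0,0],[-1,0,0.16,0,0,0,0],[-1,0,0.16,0,0,0,0],[-1,0,0,0,0,0,0]])

```text
time: 10.72
position: [0.5512, 0.0261, 0.0366]
eef_rot: [0.641, 0.767, -0.0, -0.0]
contact_force: [-0.6, -0.4, 0.9]
opening: 0.001
finger_force: 0.8
```

>>> servo_tool(targets=[[-1,0,0.06,0,0,0,0],[-1,0,0.06,0,0,0,0],[-1,0,0.06,0,0,0,0],[-1,0,0.06,0,0,0,0],[-1,0,0.06,0,0,0,0]])

```text
time: 11.13
position: [0.5581, 0.0274, 0.0366]
eef_rot: [0.641, 0.767, -0.0, -0.0]
contact_force: [-4.5, 0.0, 1.9]
opening: 0.0005
finger_force: 2.1
```

>>> servo_tool(targets=[[-1,0,0.04,0,0,0,0],[-1,0,0.04,0,0,0,0]])

```text
time: 11.3
position: [0.5603, 0.0277, 0.0367]
eef_rot: [0.641, 0.767, -0.0, -0.0]
contact_force: [-3.2, -1.0, 0.1]
opening: 0.0003
finger_force: 1.9
```

>>> servo_tool(targets=[[-1,0,0.04,0,0,0,0],[-1,0,0.04,0,0,0,0]])

```text
time: 11.47
position: [0.5622, 0.0281, 0.0367]
eef_rot: [0.641, 0.767, -0.0, -0.0]
contact_force: [-3.0, -0.4, 0.7]
opening: 0.0006
finger_force: 1.6
```

>>> servo_tool(targets=[[-1,0,0.04,0,0,0,0],[-1,0,0.04,0,0,0,0]])

```text
time: 11.63
position: [0.5643, 0.0284, 0.0367]
eef_rot: [0.641, 0.767, -0.0, 0.0]
contact_force: [-1.7, -0.2, 0.1]
opening: 0.0003
finger_force: 1.4
```

>>> servo_tool(targets=[[-1,0,0.04,0,0,0,0]])

```text
time: 11.72
position: [0.5653, 0.0286, 0.0367]
eef_rot: [0.641, 0.767, 0.0, 0.0]
contact_force: [-2.5, -0.5, -0.5]
opening: 0.0006
finger_force: 1.4
```

>>> servo_tool(targets=[[-1,0,0.04,0,0,0,0]])

```text
time: 11.8
position: [0.5661, 0.0289, 0.0367]
eef_rot: [0.641, 0.767, -0.0, -0.0]
contact_force: [-6.2, 0.2, 0.6]
opening: 0.0006
finger_force: 3.0
```

>>> servo_tool(targets=[[-1,0,0.03,0,0,0,0]])

```text
time: 11.88
position: [0.5664, 0.0293, 0.0366]
eef_rot: [0.641, 0.767, -0.0, -0.001]
contact_force: [-7.1, -0.1, 2.2]
opening: 0.0005
finger_force: 3.8
```

>>> servo_tool(targets=[[-1,0,0.02,0,0,0,0]])

```text
time: 11.97
position: [0.5665, 0.0295, 0.0366]
eef_rot: [0.641, 0.767, -0.001, -0.001]
contact_force: [-8.9, 1.2, 3.4]
opening: 0.0007
finger_force: 4.5
```

>>> servo_tool(targets=[[-1,0,0.02,0,0,0,0],[-1,0,0,0,0,0,0],[-1,0,0,0,0,0,0]])

```text
time: 12.22
position: [0.5665, 0.0296, 0.0365]
eef_rot: [0.641, 0.767, -0.001, -0.001]
contact_force: [-8.5, 1.1, 5.2]
opening: 0.0004
finger_force: 5.1
```

>>> servo_tool(targets=[[-1,0,-0.1,0,0,0,0],[-1,0,-0.4,0,0,0,0],[-1,0,-0.5,0,0,0,0],[-1,-0.9,0,0,0,0,0],[-1,-0.9,0,0,0,0,0],[-1,-0.9,0,0,0,0,0],[-1,-0.9,0,0,0,0,0]])

```text
time: 12.8
position: [0.5604, -0.065, 0.0374]
eef_rot: [0.641, 0.767, 0.001, 0.001]
contact_force: [0.9, -0.4, 0.1]
opening: 0.0002
finger_force: 0.0
```

>>> servo_tool(targets=[[-0.5,0,0.8,0,0,0,0],[-0.5,0,0.8,0,0,0,0],[-0.5,0,0.8,0,0,0,0],[-0.5,0,0.78,0,0,0,0],[-0.5,0,0,0,0,0,0],[-0.5,0,0,0,0,0,0],[-0.5,0,0,0,0,0,0]])

```text
time: 13.38
position: [0.6373, -0.0499, 0.0367]
eef_rot: [0.641, 0.767, 0.0, 0.0]
contact_force: [-0.6, -0.0, -0.1]
opening: 0.0214
finger_force: 0.0
```

>>> servo_tool(targets=[[-0.5,0.16,0,0,0,0,0],[-0.5,0.16,0,0,0,0,0],[-0.5,0.16,0,0,0,0,0],[-0.5,0.16,0,0,0,0,0],[-0.5,0.16,0,0,0,0,0],[-0.5,0.16,0,0,0,0,0],[-0.5,0.16,0,0,0,0,0]])

```text
time: 13.97
position: [0.6325, -0.0231, 0.037]
eef_rot: [0.642, 0.767, -0.001, 0.001]
contact_force: [-1.1, -4.8, 2.7]
opening: 0.0216
finger_force: 2.5
```

>>> servo_tool(targets=[[-0.5,0.08,0,0,0,0,0],[-0.5,0.08,0,0,0,0,0],[-0.5,0.08,0,0,0,0,0],[-0.5,0.06,0,0,0,0,0],[-0.5,0.04,0,0,0,0,0]])

```text
time: 14.38
position: [0.631, -0.0148, 0.037]
eef_rot: [0.642, 0.767, -0.001, 0.0]
contact_force: [-1.0, -6.0, 3.0]
opening: 0.0217
finger_force: 2.8
```

>>> servo_tool(targets=[[-0.5,0.04,0,0,0,0,0],[-0.5,0.04,0,0,0,0,0],[-0.5,0.04,0,0,0,0,0]])

```text
time: 14.63
position: [0.6305, -0.012, 0.037]
eef_rot: [0.642, 0.767, -0.001, 0.0]
contact_force: [0.4, -5.8, 3.8]
opening: 0.0218
finger_force: 2.8
```

>>> servo_tool(targets=[[-0.5,0.04,0,0,0,0,0],[-0.5,0.04,0,0,0,0,0]])

```text
time: 14.8
position: [0.6301, -0.0101, 0.037]
eef_rot: [0.642, 0.767, -0.001, 0.001]
contact_force: [-0.1, -5.6, 3.6]
opening: 0.0216
finger_force: 2.8
```

>>> servo_tool(targets=[[-0.5,0.04,0,0,0,0,0],[-0.5,0.04,0,0,0,0,0]])

```text
time: 14.97
position: [0.6298, -0.0081, 0.037]
eef_rot: [0.642, 0.767, -0.001, 0.001]
contact_force: [-0.7, -5.3, 1.8]
opening: 0.0218
finger_force: 2.8
```

>>> servo_tool(targets=[[-0.5,0.04,0,0,0,0,0],[-0.5,0.04,0,0,0,0,0]])

```text
time: 15.13
position: [0.6295, -0.0061, 0.037]
eef_rot: [0.642, 0.767, -0.001, 0.001]
contact_force: [-0.6, -6.1, 3.4]
opening: 0.0216
finger_force: 2.8
```

>>> servo_tool(targets=[[-0.5,0.04,0,0,0,0,0],[-0.5,0.04,0,0,0,0,0]])

```text
time: 15.3
position: [0.6291, -0.0042, 0.037]
eef_rot: [0.642, 0.767, -0.001, 0.0]
contact_force: [-1.7, -5.8, 2.5]
opening: 0.0219
finger_force: 2.8
```

>>> servo_tool(targets=[[-0.5,0.04,0,0,0,0,0]])

```text
time: 15.38
position: [0.6289, -0.0033, 0.037]
eef_rot: [0.642, 0.767, -0.001, 0.001]
contact_force: [-0.7, -10.6, 2.5]
opening: 0.0219
finger_force: 5.5
```

>>> servo_tool(targets=[[-0.5,0.04,0,0,0,0,0]])

```text
time: 15.47
position: [0.6289, -0.0034, 0.037]
eef_rot: [0.642, 0.767, -0.001, 0.001]
contact_force: [0.8, -11.4, 2.6]
opening: 0.0214
finger_force: 5.5
```

>>> servo_tool(targets=[[-0.5,0.03,0,0,0,0,0],[-0.5,0,0,0,0,0,0]])

```text
time: 15.63
position: [0.6289, -0.0034, 0.037]
eef_rot: [0.642, 0.767, -0.001, 0.001]
contact_force: [0.5, -10.4, 2.1]
opening: 0.0216
finger_force: 5.2
```

>>> servo_tool(targets=[[-0.5,0.03,0,0,0,0,0],[-0.5,0,0,0,0,0,0]])

```text
time: 15.8
position: [0.6289, -0.0033, 0.037]
eef_rot: [0.642, 0.766, -0.001, 0.002]
contact_force: [-0.0, -11.7, 2.2]
opening: 0.0217
finger_force: 6.1
```

>>> servo_tool(targets=[[-0.5,0.06,0,0,0,0,0],[-0.5,0,0,0,0,0,0]])

```text
time: 15.97
position: [0.6289, -0.0033, 0.0371]
eef_rot: [0.643, 0.766, -0.002, 0.002]
contact_force: [1.9, -15.6, 1.9]
opening: 0.0218
finger_force: 7.9
```

>>> servo_tool(targets=[[-0.5,0.06,0,0,0,0,0],[-0.5,0,0,0,0,0,0]])

```text
time: 16.13
position: [0.6288, -0.0033, 0.0371]
eef_rot: [0.643, 0.766, -0.002, 0.003]
contact_force: [2.4, -19.5, 2.9]
opening: 0.0215
finger_force: 9.7
```

>>> servo_tool(targets=[[-0.5,-0.05,0,0,0,0,0],[-0.5,0,0,0,0,0,0],[-0.5,0,0,0,0,0,0],[-0.5,0,0,0,0,0,0],[-0.5,0,0,0,0,0,0],[-0.5,0,0,0,0,0,0],[-0.5,0,0,0,0,0,0],[-0.5,0,0,0,0,0,0]])

```text
time: 16.8
position: [0.6289, -0.0033, 0.037]
eef_rot: [0.643, 0.766, -0.002, 0.002]
contact_force: [1.7, -16.3, 2.8]
opening: 0.0216
finger_force: 8.1
```

```bash
python3 - <<'E'
from cell import arm
import cv2,numpy as np
a=arm.grab_frame("scene")[235:345,290:430]; b=arm.grab_frame("top")[160:240,240:340]
d=np.zeros((440,800,3),np.uint8); d[:314,:400]=cv2.resize(a,(400,314),interpolation=2); d[:320,400:]=cv2.resize(b,(400,320),interpolation=2); cv2.imwrite("pics/e.png",d)
E
```

```text
(no output)
```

View pics/e.png

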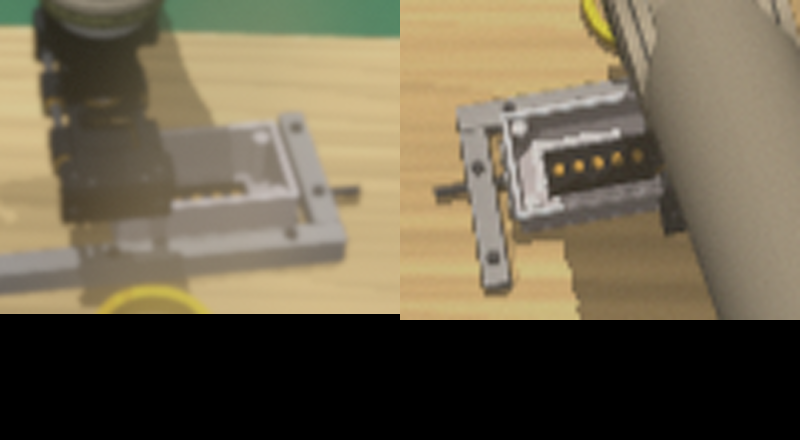

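It was held at about 16 N for 0.6 s. The box looks flush in the corner, with its end at the pad near crop (505-520,130-225). To be sure, I'll square it against the bar from the side and then re-press the end.

>>> servo_tool(targets=[[-1,-0.1,0,0,0,0,0],[-1,-0.5,0,0,0,0,0],[-1,0,-0.82,0,0,0,0],[-1,0,-0.82,0,0,0,0],[-1,0,-0.82,0,0,0,0],[-1,0,-0.82,0,0,0,0],[-1,0,0,0,0,0,0],[-1,0,0,0,0,0,0]])

```text
time: 17.57
position: [0.5498, -0.0272, 0.037]
eef_rot: [0.641, 0.767, 0.0, 0.0]
contact_force: [0.0, 0.1, 0.9]
opening: 0.0007
finger_force: 0.0
```

>>> servo_tool(targets=[[-1,0.9,0,0,0,0,0],[-1,0.9,0,0,0,0,0],[-1,0.9,0,0,0,0,0],[-1,0.9,0,0,0,0,0],[-1,0,0,0,0,0,0],[-1,0,0,0,0,0,0],[-1,0,0,0,0,0,0]])

```text
time: 18.15
position: [0.5349, 0.0614, 0.0368]
eef_rot: [0.641, 0.767, 0.0, 0.0]
contact_force: [0.3, 0.9, -0.1]
opening: 0.0004
finger_force: 0.0
```

```bash
python3 - <<'E'
from h import *
import cv2
t=np.radians(10.2);R=np.array([[np.cos(t),-np.sin(t)],[np.sin(t),np.cos(t)]])
F=lambda q:(np.array(q)-[.637,.154])@R
o=arm.get_obs();print(F(o['position'][:2]),F([.5665,.0295]),F([.6289,-.0033]),o['eef_rot'])
b=arm.grab_frame("scene")[235:345,290:430]
cv2.imwrite("pics/f.png",cv2.resize(b,None,fx=5,fy=5,interpolation=2))
E
```

```text
[-0.11691747 -0.07308688] [-0.09143284 -0.11004788] [-0.03582741 -0.15337958] [6.41237499e-01 7.67342421e-01 2.61690953e-04 9.83987151e-05]
```

View pics/f.png

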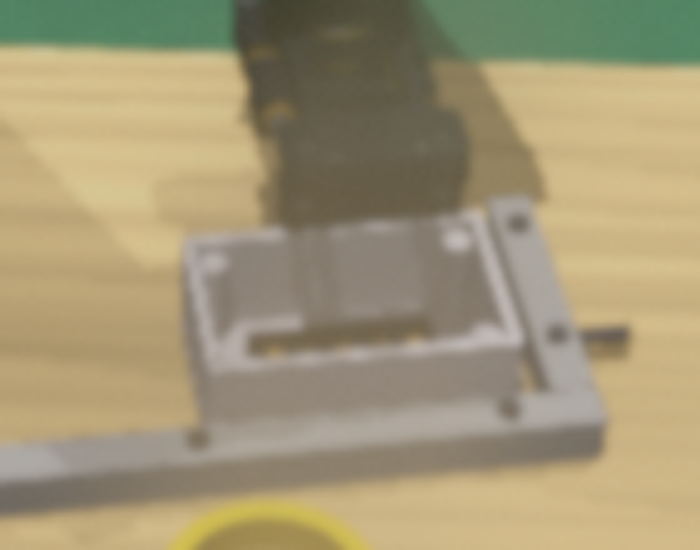

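The box appears flush along the bar and at the stop, rim corners at crop (188,240), (485,213), (520,340) and (210,370). Now the side press.

>>> servo_tool(targets=[[-1,0,0.24,0,0,0,0],[-1,0,0.24,0,0,0,0],[-1,0,0.2,0,0,0,0],[-1,0,0.12,0,0,0,0],[-1,0,0.04,0,0,0,0],[-1,0,0.04,0,0,0,0],[-1,0,0,0,0,0,0]])

```text
time: 18.78
position: [0.5558, 0.0653, 0.0367]
eef_rot: [0.641, 0.767, -0.0, -0.0]
contact_force: [0.1, -0.5, 0.3]
opening: 0.0008
finger_force: 0.0
```

>>> servo_tool(targets=[[-1,0,0.04,0,0,0,0],[-1,0,0.04,0,0,0,0]])

```text
time: 18.95
position: [0.5576, 0.0656, 0.0368]
eef_rot: [0.641, 0.767, -0.0, 0.0]
contact_force: [-0.0, -0.0, 0.2]
opening: 0.0002
finger_force: 0.0
```

>>> servo_tool(targets=[[-1,0,0.04,0,0,0,0],[-1,0,0.04,0,0,0,0]])

```text
time: 19.12
position: [0.5598, 0.066, 0.0368]
eef_rot: [0.641, 0.767, -0.0, 0.0]
contact_force: [-0.2, 0.9, -0.5]
opening: 0.0002
finger_force: 0.1
```

>>> servo_tool(targets=[[-1,0,0.05,0,0,0,0],[-1,0,0,0,0,0,0]])

```text
time: 19.28
position: [0.56, 0.066, 0.0367]
eef_rot: [0.641, 0.767, -0.001, -0.001]
contact_force: [-5.7, -1.1, 4.9]
opening: 0.0007
finger_force: 3.5
```

>>> servo_tool(targets=[[-1,0,0.06,0,0,0,0],[-1,0,0,0,0,0,0]])

```text
time: 19.45
position: [0.5601, 0.066, 0.0366]
eef_rot: [0.641, 0.767, -0.002, -0.001]
contact_force: [-13.9, -2.7, 11.2]
opening: 0.0003
finger_force: 7.9
```

Same contact position as before, so the box is flush. I'll release and repeat the end press.

>>> servo_tool(targets=[[-1,0,-0.2,0,0,0,0],[-1,0,-0.8,0,0,0,0],[-0.5,-0.9,0,0,0,0,0],[-0.5,-0.9,0,0,0,0,0],[-0.5,-0.9,0,0,0,0,0],[-0.5,-0.9,0,0,0,0,0],[-0.5,0,0,0,0,0,0],[-0.5,0,0,0,0,0,0]])

```text
time: 20.12
position: [0.5539, -0.0279, 0.0367]
eef_rot: [0.642, 0.766, -0.0, 0.0]
contact_force: [0.6, 0.6, 0.8]
opening: 0.0206
finger_force: 0.0
```

>>> servo_tool(targets=[[-0.5,0,0.75,0,0,0,0],[-0.5,0,0.75,0,0,0,0],[-0.5,0,0.75,0,0,0,0],[-0.5,0,0.75,0,0,0,0],[-0.5,0,0,0,0,0,0],[-0.5,0,0,0,0,0,0],[-0.5,0,0,0,0,0,0]])

```text
time: 20.7
position: [0.6268, -0.0122, 0.0365]
eef_rot: [0.641, 0.768, -0.0, -0.0]
contact_force: [0.9, 0.0, -0.2]
opening: 0.0216
finger_force: 0.0
```

>>> servo_tool(targets=[[-0.5,0.1,0,0,0,0,0],[-0.5,0.1,0,0,0,0,0],[-0.5,0.06,0,0,0,0,0],[-0.5,0.04,0,0,0,0,0],[-0.5,0,0,0,0,0,0]])

```text
time: 21.12
position: [0.6261, -0.0055, 0.037]
eef_rot: [0.641, 0.767, 0.0, 0.0]
contact_force: [-0.7, 0.5, 0.0]
opening: 0.0216
finger_force: 0.0
```

>>> servo_tool(targets=[[-0.5,0.04,0,0,0,0,0],[-0.5,0.03,0,0,0,0,0]])

```text
time: 21.28
position: [0.6259, -0.0042, 0.0368]
eef_rot: [0.641, 0.767, -0.0, 0.0]
contact_force: [0.5, -0.2, 0.5]
opening: 0.0217
finger_force: 0.0
```

>>> servo_tool(targets=[[-0.5,0.04,0,0,0,0,0],[-0.5,0,0,0,0,0,0]])

```text
time: 21.45
position: [0.6259, -0.004, 0.0368]
eef_rot: [0.642, 0.767, -0.0, 0.0]
contact_force: [0.2, -3.3, 0.2]
opening: 0.0218
finger_force: 1.5
```

>>> servo_tool(targets=[[-0.5,0.06,0,0,0,0,0],[-0.5,0,0,0,0,0,0]])

```text
time: 21.62
position: [0.6258, -0.004, 0.0368]
eef_rot: [0.642, 0.767, -0.001, 0.001]
contact_force: [2.2, -6.5, 0.7]
opening: 0.0219
finger_force: 3.5
```

>>> servo_tool(targets=[[-0.5,0.06,0,0,0,0,0],[-0.5,0,0,0,0,0,0]])

```text
time: 21.78
position: [0.6258, -0.0039, 0.0369]
eef_rot: [0.642, 0.766, -0.001, 0.002]
contact_force: [1.5, -10.6, 1.0]
opening: 0.0216
finger_force: 5.4
```

>>> servo_tool(targets=[[-0.5,0.03,0,0,0,0,0],[-0.5,0,0,0,0,0,0]])

```text
time: 21.95
position: [0.6258, -0.0039, 0.0369]
eef_rot: [0.643, 0.766, -0.002, 0.002]
contact_force: [2.2, -11.8, 0.3]
opening: 0.0218
finger_force: 6.2
```

>>> servo_tool(targets=[[-0.5,0.04,0,0,0,0,0],[-0.5,0,0,0,0,0,0],[-0.5,0,0,0,0,0,0],[-0.5,0,0,0,0,0,0],[-0.5,0,0,0,0,0,0],[-0.5,0,0,0,0,0,0],[-0.5,0,0,0,0,0,0],[-0.5,0,0,0,0,0,0]])

```text
time: 22.62
position: [0.6257, -0.0039, 0.0369]
eef_rot: [0.643, 0.766, -0.002, 0.002]
contact_force: [2.4, -14.0, 1.0]
opening: 0.0214
finger_force: 7.4
```

>>> servo_tool(targets=[[-0.5,-0.1,0,0,0,0,0],[-0.5,-0.5,0,0,0,0,0],[-0.5,-0.6,0,-0.3,0,0,0],[-0.5,-0.6,0,-0.8,0,0,0],[-0.5,0,0,-0.8,0,0,0],[-0.5,0,0,-0.8,0,0,0],[-0.5,0,0,-0.8,0,0,0],[-0.5,0,0,-0.8,0,0,0]])

```text
time: 23.28
position: [0.6328, -0.0427, 0.1452]
eef_rot: [0.641, 0.767, 0.0, -0.0]
contact_force: [0.1, -0.3, 0.5]
opening: 0.022
finger_force: 0.0
```

>>> servo_tool(targets=[[-0.5,-0.8,-0.8,0,0,0,0],[-0.5,-0.8,-0.8,0,0,0,0],[-0.5,-0.8,-0.8,0,0,0,0],[-0.5,-0.8,-0.8,0,0,0,0],[-0.5,0,0,0,0,0,0],[-0.5,0,0,0,0,0,0],[-0.5,0,0,0,0,0,0]])

```text
time: 23.87
position: [0.5687, -0.1351, 0.1445]
eef_rot: [0.641, 0.767, 0.0, -0.0]
contact_force: [-0.1, 0.3, 0.2]
opening: 0.0221
finger_force: 0.0
```

```bash
python3 - <<'E'
from cell import arm
import cv2
a=cv2.imread("pics/f.png"); b=cv2.resize(arm.grab_frame("scene")[235:345,290:430],None,fx=5,fy=5,interpolation=2)
cv2.imwrite("pics/g.png",b); print(arm.get_obs()['contact_force'])
E
```

```text
[-0.24322212  0.77550819 -0.70382732]
```

View pics/g.png

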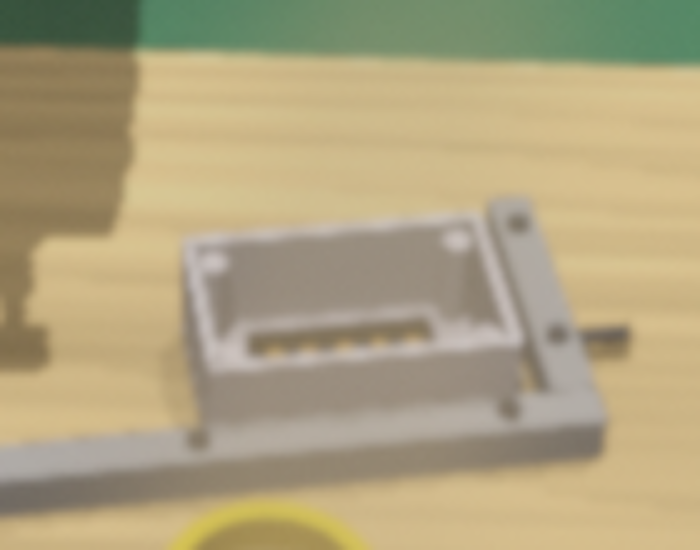

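The box is seated, with its rim corners unchanged at crop (188,240), (485,213), (520,340) and (210,370), and the robot is clear of it.

```bash
python3 -c "
from cell import arm
print(arm.sign_off())"
```

```text
the job is handed in; nothing more can be done
None
```

The job is handed in, though sign-off returned no verdict: the box was toppled mouth up, slid into the fence corner, and pressed on the stop pad at about 14–16 N for over half a second (one brief reading of 19.5 N), and the last picture shows it flush with the arm clear.

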